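Put the draining board back into its bay at the wash desk

ROBOT

A 6-joint arm with a two-finger parallel gripper is mounted at the origin on the work surface. World frame = base frame: x ahead of the robot, y to its left, z up, the work surface at z = 0. Lengths are in m, angles in rad, forces in N, time in s.
With the tool pointing down it reaches from about 0.35 to 0.875 m from the base axis. Payload 4.2 kg.
Tool frame: the origin (TCP) lies at the very end of the fingers, on their centre line; the grasp point (between the pads) lies 19 mm behind it; z points along the fingers, y is the line along which they close (so a half turn about z gives the same grasp; the last joint's range is limited). The gripper opens to 87 mm and grips with 3 to 60 N. Pads are 19 mm wide; open, the fingers measure 117 mm over their backs; the gripper's body (75 mm by 190 mm) begins 51 mm behind the grasp point.
Start: joints at [1.464, 0.385, 0.008, 0, -1.194, -0.259], TCP at [0.224, 0.584, 0.223] pointing down, gripper open.
Joint ranges: [-3.14, 3.14], [-1.21, 2.06], [-1.07, 1.41], [-3.16, 2.05], [-2.99, -0.16], [-3.1, 3.1]. Speed limits (rad/s): [2.79, 2.79, 3.14, 3.14, 3.14, 3.14].

INTERFACE

Orientations are given as a unit quaternion [x, y, z, w].
In Python, from station import readout, cams, order, models gives the robot as it stands. The module is installed in compiled form; this text tells all that it offers.
- The arm moves only by the tool move_arm, never from a script. Its argument "plan" is a list of rows, each a list of 2 entries, a list of its own where there are three numbers: the shift along the tool's x, y, z in cm, then the turn about the tool's z in rad. In form: [[[tx, ty, tz], roll], ...]. A call has 1 to 12 rows; each row is the pose to reach, as a shift and turn from the pose commanded when the call began, along the tool's axes at that moment; what a row does not reach only later rows make up. A row lasts 1/12 s, in which the tool goes at most 41.7 mm and 7.16 degrees, less where a joint would pass 70% of its speed; a pose out of reach is approached as far as the arm can. A call with a gripper value outside its range is refused whole. "claw" is the finger opening in cm, from 0 to 8.7, set as the call begins (left out, the last holds). The fingers move at their own pace and stop on an object; "force" is the grip in N (left out, the last holds). Time passes only in rows, so rows that repeat a pose let the fingers close. It gives the time, the measured TCP pose, the force, the opening and the grip force at its end, in the units of the state.
- readout.read_state(): the state, without advancing time (a new reading comes with each control period).
- cams.snapshot(name): name is "side" or "top"; returns a dict with "img" (420x560x3 uint8, red, green, blue), "range_z" (420x560 float32, m along the optical axis (not along the pixel's ray), 0 where there is no reading), "fx", "fy", "cx", "cy" (pixels), "view" (4x4, takes a point from world to camera coordinates). Camera axes: x right, y down, z forward; pixel columns grow to the right and rows downward; lengths in m; the calibration is good to about 2 mm. A picture is of the moment at which its call begins.
- order.close_job(): hands the job in; it is judged then, once.
Trained networks look in the newest picture that a camera, given by its name, has taken for a name from the list of things; names that differ only in an ending like _2 or _b are one class to them, and where a whole thing is asked for, a point or a joint stands for the part that bears it (a point fixed in the world has none). Each returns a list of dicts, best first, with "p" (0 to 1); they miss things now and then, are a little off and sometimes report something else, mostly with a low value. They report only what shows in the picture. A call takes as long as a camera call. They do not tell look-alikes from the thing itself.
- models.regions_of(camera, name): "region" (420x560 bool, what is visible of it) and "point" ([column, row] in pixels, amid what is visible of it).
- models.pinpoint(camera, name): "point" ([column, row] in pixels: a listed point, or the origin of a listed thing).
The state is a dict: "time_s": time; "joint_positions": joint angles; "dq": joint speeds; "joint_efforts": joint torques, N m; "eef_pos": TCP position; "eef_rot": TCP orientation; "contact_force": force on the tool from outside, world axes, zero at the start; "wrist_torque": the same for the moment, N m; "width": opening from 0.0 (shut) to 1.0 (fully open); "finger_force": force on a finger pad.
Only numpy, scipy, OpenCV 4.12 (cv2) and the standard library are available. Lean on these libraries where they do the work, as an engineer would, in place of code of your own. Each camera call takes 0.05 s, during which the arm holds its last target. There are 200 camera calls.

TASK

Put the bamboo draining board back into the drain bay on the wash desk: hold it by its rib, angle its tongue into the groove under the rail, push it in against the sprung strip, and lower the other edge so that the board lies fully flat on the bed, locked between the rail and the stop ledge. Feel your way gently, never forcing the board against the bay with more than about 30 N, then let go; leave the other washing things where they are.

Things in the scene. Friction and masses are not known exactly. Their poses are not given: they have to be found in the camera images.
- base: Fixed white base plate 270 x 184 x 6 mm of the drain bay, with two runners. Origin: under its middle, on the desk; x from groove rail to stop ledge, z up. A cradle (bed, rail, ledge) is clamped on the runners, up to 22 mm either way along x from nominal, holding against 60 N. This offset is NOT in any reported pose: see or feel it. Board in place: origin at x 0 + offset, y 0, z 20 mm.
- bay_bed (a point): Point on the base, axes as the base's, at x 0, y 0, z 20 mm: nominal middle of the cradle's flat white bed top, which runs from x -108 to 80 and y -86 to 86 mm (base frame, zero offset). Side cheeks stand on it from x -80 to 70, inner faces at y -80 and 80, 12 mm high (top at z 32).
- bay_groove (a point): Point on the base at x -80, y 0, z 25 mm (nominal, zero offset): mouth of the groove under the aluminium rail. Groove opens to +x, 10 mm high (z 20 to 30) under a lip from x -100 to -80, lip top z 36. Inside, a sprung rubber strip (z 21 to 29, 140 wide), face at x -88, yields up to 6 mm to -x: 4 N starts it, 10 N at its end, then a hard stop; damped, 120 N per m/s.
- bay_ledge (a point): Point on the base at x 70, y 0, z 28 mm (nominal, zero offset): top inner edge of the aluminium stop ledge across the bed, 8 mm high, face looking to -x. From the strip's resting face to the ledge is 158 mm, the board is 160: it goes flat only while the tongue holds the strip pushed in 2 to 6 mm. Let go, the strip presses it against the ledge.
- board: Loose bamboo draining board, 0.2 to 0.35 kg. Origin: middle of its plate's underside; x points away from the tongue, z up. Plate 140 (x) x 150 (y) x 12 mm; tongue along the -x edge, x -90 to -70, 136 wide, z 0 to 5. Handle: upright rib across the middle of the top, 14 (x) x 70 (y), z 12 to 42 mm, to be pinched across its 14 mm.
- tongue (a point): Point on the board: middle of the tongue's front lower edge, at x -90, y 0, z 0 mm of the board's frame; axes as the board's.
- basin: Bystander: orange plastic basin, 190 mm wide, 75 mm high; origin under its middle.
- brush: Bystander: bamboo scrub brush on its bristles, about 190 long, 45 wide, 45 mm high; origin on the desk, handle to its -x.
- jar: Bystander: glass jar with a flip-top lid, 76 mm wide, 110 mm high; origin under its middle.
- peg0: Bystander: blue plastic peg, 70 x 11 x 14 mm, lying along its x near the desk's far edge; origin under its middle.
- peg1: Bystander: blue plastic peg, 70 x 11 x 14 mm, lying along its x near the desk's far edge; origin under its middle.
- peg2: Bystander: blue plastic peg, 70 x 11 x 14 mm, lying along its x near the desk's far edge; origin under its middle.
- peg3: Bystander: blue plastic peg, 70 x 11 x 14 mm, lying along its x near the desk's far edge; origin under its middle.
- peg4: Bystander: blue plastic peg, 70 x 11 x 14 mm, lying along its x near the desk's far edge; origin under its middle.
Not all that is in view belongs to the job. There is more than one size of the board; the job needs the middle-sized.

How it is judged:
On the way:
1. the tongue is down on the bed at the groove end, the board's other edge still raised, and the tongue is pressing on the bay (angle between board's own z axis and vertical between 0.05 and 0.4 rad and z of tongue in the frame of base between 0.016 and 0.027 m and x of tongue in the frame of base between -0.122 and -0.058 m and y of tongue in the frame of base between -0.012 and 0.012 m and contact force between board and base above 2 N), for 0.1 s.
At the end, for the whole second after the job is handed in: The board lies flat (within 0.025 rad) on the bed, tongue under the rail, other edge down behind the ledge: origin 17 to 22.5 mm up, within 27 mm along and 10 mm across of the base's middle, aligned within 0.08 rad, at rest, released (x of board in the frame of base between -0.027 and 0.027 m and y of board in the frame of base between -0.01 and 0.01 m and z of board in the frame of base between 0.017 and 0.0225 m and angle between board's own z axis and vertical below 0.025 rad and angle between the x axis of board and the x axis of base, either way round below 0.08 rad and linear speed of board below 0.01 m/s and contact force between board and the fingers below 0.1 N); the robot touches nothing.
It fails at once if the board is pressed against the bay with more than 30 N (contact force between board and base above 30 N).
It fails at once if a bystander is moved by more than 25 mm (distance of any of basin, brush, jar, peg0, peg1, peg2, peg3, peg4 from where it was at the start of the episode above 0.025 m).
It also fails if it takes over 58 s, if anything falls off the work surface, if the arm or the gripper's body presses on something with over 40 N, if the wrist force passes 120 N, or if a joint passes its speed limit or range.

## Working session

There is one attempt and no reset: what is moved stays moved. The work goes in short steps, Python scripts to look and compute and a tool call to move; the robot and the scene stay as the last step left them, time stands still between calls to the robot, and variables do not carry over. Pictures are saved under pics/ and viewed, at most 10 in all, crops included, and the job is handed in when it is done.

Besides the shell and the picture viewer there is one more tool, called after "Request:" as name([rows], argument=value, ...), one row to a line, values as JSON. move_arm: Moves the arm, as the interface text tells. Its arguments: {"type":"object","properties":{"plan":{"type":"array"},"claw":{"type":"number"},"force":{"type":"number"}},"required":["plan"]}

```bash
mkdir -p pics; cat > h.py <<'E'
import numpy as np, cv2
from station import readout, cams, order, models
def save(s,n): cv2.imwrite('pics/'+n,s['img'][:,:,::-1])
def world(s):
    v,u=np.mgrid[0:420,0:560]; z=s['range_z']
    P=np.stack([(u-s['cx'])/s['fx']*z,(v-s['cy'])/s['fy']*z,z],-1)
    V=np.linalg.inv(s['view']); W=P@V[:3,:3].T+V[:3,3]; W[z==0]=np.nan; return W
E
python3 - <<'E'
from h import *
print(readout.read_state())
ims=[]
for c in ['top','side']:
    s=cams.snapshot(c); ims.append(s['img']); W=world(s); np.savez(c+'.npz',W=W,**s)
    print(c,np.linalg.inv(s['view']).round(3).tolist(),s['fx'])
    for n in ['board','tongue','base','bay_bed','bay_groove','bay_ledge']:
        for r in models.pinpoint(c,n)[:4]:
            u,v=map(int,np.round(r['point'])); print(n,round(r['p'],2),u,v,W[min(max(v,0),419),min(max(u,0),559)].round(3))
    save(s,c+'.png')
E
```

```text
{'time_s': 0.0, 'joint_positions': array([ 1.46358342e+00,  3.85557617e-01,  6.61115761e-03, -5.11406146e-04,
       -1.19399382e+00, -2.58551926e-01]), 'dq': array([ 0.00032568,  0.00124848,  0.00074729,  0.00094934, -0.00068513,
        0.00166058]), 'joint_efforts': array([-1.09177290e-03, -3.90674007e+01,  1.87410074e+01,  4.21977460e+00,
        1.09730315e-02, -1.95305438e-04]), 'eef_pos': array([0.22333092, 0.5830832 , 0.22145138]), 'eef_rot': array([ 9.83305814e-01, -1.81957331e-01, -1.55945043e-04,  1.08687273e-03]), 'contact_force': array([ 0.30058995, -0.07791586, -0.19598537]), 'wrist_torque': array([-0.07387181,  0.02885281,  0.03056056]), 'finger_force': 0.0, 'width': 0.9992166605916508}
top [[-0.004, -0.99, 0.14, 0.283], [-1.0, 0.001, -0.018, -0.003], [0.018, -0.14, -0.99, 1.526], [0.0, 0.0, 0.0, 1.0]] 474.8204089658565
board 0.72 176 306 [0.206 0.286 0.063]
board 0.62 139 203 [0.531 0.425 0.006]
board 0.59 205 207 [0.512 0.208 0.041]
tongue 0.89 212 239 [ 0.414  0.19  -0.003]
tongue 0.64 135 184 [ 0.594  0.443 -0.001]
tongue 0.58 145 282 [0.278 0.398 0.002]
base 0.91 321 212 [ 0.5   -0.162  0.011]
bay_bed 0.94 323 210 [ 0.505 -0.168  0.02 ]
bay_groove 0.79 329 235 [ 0.423 -0.184  0.034]
bay_ledge 0.93 325 191 [ 0.568 -0.175  0.017]
bay_ledge 0.29 209 238 [0.417 0.198 0.006]
side [[-0.998, -0.035, 0.051, 0.44], [-0.061, 0.681, -0.729, 0.905], [-0.009, -0.731, -0.682, 0.907], [0.0, 0.0, 0.0, 1.0]] 454.0276359205921
board 0.8 273 286 [0.5   0.246 0.035]
board 0.64 401 319 [0.205 0.308 0.016]
board 0.57 249 369 [0.535 0.456 0.032]
tongue 0.92 221 367 [0.598 0.44  0.002]
tongue 0.91 366 357 [0.289 0.399 0.002]
tongue 0.81 307 280 [0.419 0.199 0.004]
base 0.96 283 186 [ 0.497 -0.143  0.017]
base 0.42 309 280 [0.414 0.198 0.002]
bay_bed 0.58 280 182 [ 0.507 -0.159  0.019]
bay_groove 0.75 308 182 [ 0.422 -0.146  0.033]
bay_groove 0.4 277 224 [0.505 0.016 0.012]
bay_ledge 0.56 261 180 [ 0.566 -0.164  0.02 ]
```

View pics/top.png

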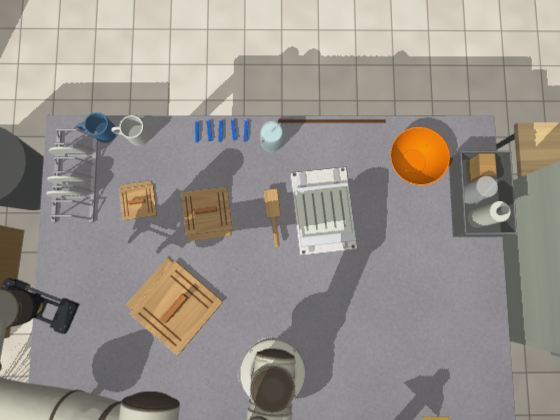

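View pics/side.png

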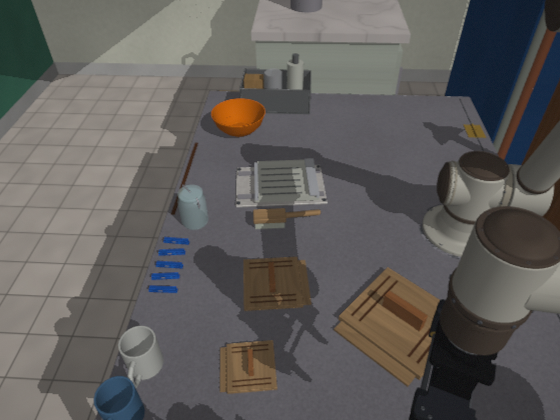

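```bash
python3 - <<'E'
from h import *
D=np.load('top.npz'); W=D['W']
for r in models.regions_of('side','board')[:5]: print('side',r['point'],r['p'],r['region'].sum())
s=cams.snapshot('top')
for r in models.regions_of('top','board')[:5]:
    m=r['region']; P=W[m]
    pl=P[(P[:,2]>.006)&(P[:,2]<.018)]; rb=P[P[:,2]>.03]
    print('top',r['point'],round(r['p'],2))
    for n,Q in [('plate',pl),('rib',rb)]:
        if len(Q)>10:
            (c,sz,a)=cv2.minAreaRect((Q[:,:2]*1000).astype(np.float32)); print(n,len(Q),np.round(c,1),np.round(sz,1),round(a,1),np.median(Q[:,2]).round(4))
E
```

```text
side [247.6, 368.2] 0.98 2729
side [394.2, 326.4] 0.93 7467
side [273.6, 281.1] 0.91 3192
top [174.9, 302.4] 0.66
plate 3026 [210.  307.3] [227.5 214.3] 49.8 0.0148
rib 260 [201.4 295.9] [20.4 99. ] 49.3 0.0591
top [135.6, 198.5] 0.57
plate 802 [541.4 430.8] [116.  110.6] 8.8 0.0094
rib 30 [534.5 429. ] [ 9.6 48.2] 7.6 0.0321
```

Candidates for the board: the large one at top (175,303), the middle-sized one at (206,212), and the small one at (138,201). I choose (206,212). The bay is at (323,212) with its rail at the bottom, towards the robot. The brush lies next to it at (273,215).

```bash
python3 - <<'E'
from h import *
D=np.load('top.npz'); W=D['W']; s=np.load('side.npz')
def rect(n,Q):
    (c,sz,a)=cv2.minAreaRect((Q[:,:2]*1000).astype(np.float32)); print(n,len(Q),np.round(c,1),np.round(sz,1),round(a,1),np.median(Q[:,2]).round(4))
for nm,A in [('top',W),('side',s['W'])]:
    Q=A.reshape(-1,3); Q=Q[~np.isnan(Q[:,0])]
    b=Q[(Q[:,0]>.39)&(Q[:,0]<.62)&(Q[:,1]>.1)&(Q[:,1]<.31)]
    rect(nm+' plate',b[(b[:,2]>.0085)&(b[:,2]<.018)]); rect(nm+' rib',b[b[:,2]>.032]); rect(nm+' all',b[(b[:,2]>.0035)])
    b=Q[(Q[:,0]>.33)&(Q[:,0]<.66)&(Q[:,1]>-.3)&(Q[:,1]<-.055)]
    for lo,hi in [(.003,.05),(.014,.0235),(.0235,.03),(.03,.034),(.0335,.04)]:
        q=b[(b[:,2]>lo)&(b[:,2]<hi)]
        if len(q)>5: rect(f'{nm} bay {lo}-{hi}',q)
im=D['img'][:,:,::-1]
a=cv2.resize(im[170:255,165:365],(800,340),interpolation=cv2.INTER_CUBIC)
b=cv2.resize(s['img'][150:320,220:340,::-1],(368,520),interpolation=cv2.INTER_CUBIC)
cv2.imwrite('pics/ca.png',a)
E
```

```text
top plate 1600 [499.  196.8] [177.2 216.6] 15.1 0.0123
top rib 109 [506.1 208.5] [15.  69.9] 7.1 0.0415
top all 2543 [505.6 204.9] [209.5 228.8] 89.9 0.0111
top bay 0.003-0.05 5018 [ 496.5 -177.5] [244.4 327.6] 89.8 0.0183
top bay 0.014-0.0235 1970 [ 507.9 -163.4] [260.5 175.5] 6.5 0.0196
top bay 0.0235-0.03 568 [ 492.1 -171.5] [188.5 172.7] 6.1 0.0254
top bay 0.03-0.034 252 [ 491.8 -171.4] [187.4 172. ] 6.3 0.0321
top bay 0.0335-0.04 389 [ 490.7 -171.1] [186.5 172. ] 6.6 0.0362
side plate 2610 [500.  211.6] [154.1 155. ] 6.8 0.0123
side rib 148 [507.8 212.3] [13.9 75.1] 7.3 0.0423
side all 3263 [505.3 204.8] [225.9 209.3] 0.6 0.012
side bay 0.003-0.05 3805 [ 493.8 -177. ] [326.9 243.2] 0.1 0.0196
side bay 0.014-0.0235 1664 [ 511.1 -166.2] [253.9 179.1] 5.8 0.0201
side bay 0.0235-0.03 349 [ 496.  -166.3] [186.5 180.4] 7.5 0.0269
side bay 0.03-0.034 219 [ 494.6 -167.2] [187.2 180.5] 7.4 0.0323
side bay 0.0335-0.04 341 [ 488.1 -167.4] [176.9 178.4] 6.8 0.0358
```

View pics/ca.png

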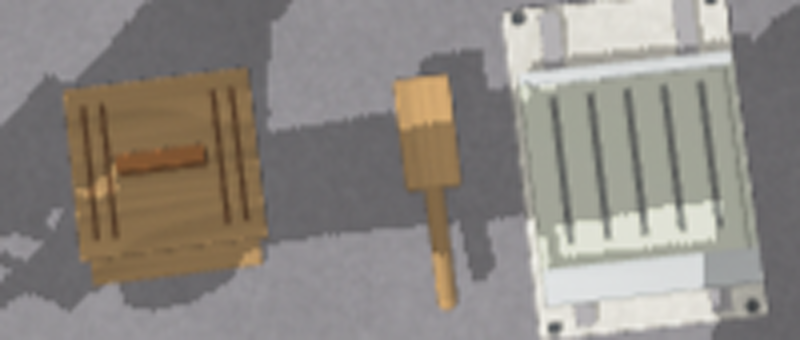

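The crop shows the middle board at crop pixels (165,165), with its tongue towards the robot and its rib across y. The bay (635,165) has nearly the same yaw of about 7°. The tool can't tilt, so I'll grip the rib by its ends. The tool's y then lies along the rib and the board can pivot in the pads.

Request:
move_arm([
  [[4,2.4,0],-0.08],
  [[8,5,0],-0.16],
  [[12,7.4,0],-0.25],
  [[16,9.9,0],-0.33],
  [[20,12.3,0],-0.41],
  [[24,14.8,0],-0.489],
  [[28,17.2,0],-0.489],
  [[32,19.7,0],-0.489],
  [[36,22.2,0],-0.489],
  [[39.9,24.6,3],-0.489],
  [[39.9,24.6,6],-0.489],
  [[39.9,24.6,6],-0.489],
], claw=8.7)

```text
time_s: 1.85
eef_pos: [0.5092, 0.2088, 0.1618]
eef_rot: [0.998, 0.06, 0.0, -0.0]
contact_force: [-1.5, 0.3, -0.9]
width: 1.001
finger_force: 0.0
```

```bash
python3 - <<'E'
from h import *
from scipy.spatial.transform import Rotation as R
st=readout.read_state(); print(st['eef_pos'],R.from_quat(st['eef_rot']).as_matrix().round(3).tolist(),st['joint_positions'].round(2),st['contact_force'])
a=np.radians(6.7); ex=np.array([np.cos(a),np.sin(a)]); ey=np.array([-ex[1],ex[0]])
for c in ['top','side']:
    A=np.load(c+'.npz')['W'].reshape(-1,3); A=A[~np.isnan(A[:,0])]
    q=A[:,:2]*1000; x=q@ex;y=q@ey;z=A[:,2]*1000
    def ext(n,m): print(c,n,m.sum(),'x',np.percentile(x[m],[1,50,99]).round(1),'y',np.percentile(y[m],[1,50,99]).round(1))
    bay=(A[:,0]>.33)&(A[:,0]<.66)&(A[:,1]>-.3)&(A[:,1]<-.055)
    xc=x[bay&(z>15)&(z<40)]; x0=np.median(xc); print('x0',x0)
    ext('rail',bay&(z>34)&(z<39)&(x<x0-40))
    ext('ledge',bay&(z>25.5)&(z<30)&(x>x0+40))
    ext('cheek',bay&(z>30.5)&(z<34)&(x>x0-50)&(x<x0+70))
    ext('plate6',bay&(z>4)&(z<12))
    b=(A[:,0]>.39)&(A[:,0]<.62)&(A[:,1]>.1)&(A[:,1]<.31)
    ext('rib',b&(z>36)); ext('boardplate',b&(z>9)&(z<15)); ext('tongue',b&(z>3)&(z<7)&(x<x0-70))
E
```

```text
[0.50920941 0.20879735 0.16181093] [[0.993, 0.12, 0.0], [0.12, -0.993, 0.001], [0.001, -0.001, -1.0]] [ 0.68  0.31 -0.27 -0.   -0.99  1.01] [-1.52784029  0.30570125 -0.93038339]
x0 470.0565523868762
top rail 277 x [374.7 389.5 424.5] y [-311.9 -228.7 -143. ]
top ledge 135 x [512.  553.9 562.6] y [-314.  -234.9 -142.4]
top cheek 59 x [421.6 475.8 538.4] y [-313.3 -147.8 -142. ]
top plate6 1379 x [308.5 567.2 631.6] y [-358.1 -223.8 -111.2]
top rib 106 x [519.5 526.6 533.6] y [114.6 148.  181.4]
top boardplate 1234 x [442.7 524.7 596. ] y [ 74.  147.  221.8]Traceback (most recent call last):
  File "<stdin>", line 16, in <module>
  File "<stdin>", line 8, in ext
    return _quantile_unchecked(
        a, q, axis, out, overwrite_input, method, keepdims, weights)
    return _ureduce(a,
                    func=_quantile_ureduce_func,
    ...<5 lines>...
                    overwrite_input=overwrite_input,
                    method=method)
    r = func(a, **kwargs)
    result = _quantile(arr,
                       quantiles=q,
    ...<2 lines>...
                       out=out,
                       weights=wgt)
    slices_having_nans = np.isnan(arr[-1, ...])
                                  ~~~^^^^^^^^^
IndexError: index -1 is out of bounds for axis 0 with size 0
```

Request:
move_arm([
  [[-0.35,0,3.5],0],
  [[-0.35,0,7],0],
  [[-0.35,0,10],0],
  [[-0.35,0,12],0],
  [[-0.35,0,13.5],0],
  [[-0.35,0,14.3],0],
  [[-0.35,0,14.3],0],
])

```text
time_s: 2.43
eef_pos: [0.5038, 0.2101, 0.0179]
eef_rot: [0.998, 0.061, -0.002, 0.001]
contact_force: [0.5, 0.3, -0.1]
width: 0.999
finger_force: 0.0
```

Request:
move_arm([
  [[0,0,0],0],
  [[0,0,0],0],
  [[0,0,0],0],
  [[0,0,0],0],
  [[0,0,0],0],
  [[0,0,0],0],
], claw=6.0, force=10)

```text
time_s: 2.93
eef_pos: [0.5055, 0.2116, 0.0209]
eef_rot: [0.998, 0.062, 0.001, -0.001]
contact_force: [-1.3, 0.8, 5.5]
width: 0.803
finger_force: 10.0
```

Request:
move_arm([
  [[0,0,-1],0],
  [[0,0,-2.5],0],
  [[0,0,-4.5],0],
  [[0,0,-7],0],
  [[0,0,-9],0],
  [[0,0,-10],0],
  [[0,0,-10],0],
  [[0,0,-10],0],
])

```text
time_s: 3.6
eef_pos: [0.504, 0.2104, 0.1191]
eef_rot: [0.998, 0.061, -0.001, -0.0]
contact_force: [-0.3, 1.3, -2.8]
width: 0.804
finger_force: 10.0
```

```bash
cat >> h.py <<'E'
from scipy.spatial.transform import Rotation as R
def boardfit(c='side'):
    s=cams.snapshot(c); W=world(s); st=readout.read_state(); t=st['eef_pos']; M=R.from_quat(st['eef_rot']).as_matrix()
    q=(W-t)@M*1000   # tool frame mm
    # plate top: in tool frame z around +5, both sides of fingers
    out=[]
    m=(abs(q[...,0])<68)&(abs(q[...,1])<72)&(abs(q[...,0])>12)&(q[...,2]>-22)&(q[...,2]<28)&(W[...,2]>.012)
    P=q[m]
    for _ in range(6):
        A=np.c_[P[:,:2],np.ones(len(P))]; k=np.linalg.lstsq(A,P[:,2],rcond=None)[0]; r=abs(P[:,2]-A@k); P=P[r<max(2.5,np.percentile(r,85))]
    print(c,'plate pts',len(P),'tool z = %.3f*x + %.3f*y + %.1f (x slope>0: +x edge lower)'%tuple(k))
    print(t.round(4),st['contact_force'].round(1),st['finger_force'].round(1),st['width'].round(3),st['time_s'],'yaw',np.degrees(np.arctan2(M[1,0],M[0,0])).round(1))
    return s
E
python3 - <<'E'
from h import *
save(boardfit('side'),'s2.png'); boardfit('top')
E
```

```text
side plate pts 1393 tool z = -0.001*x + 0.001*y + 7.8 (x slope>0: +x edge lower)Traceback (most recent call last):
  File "<stdin>", line 2, in <module>
  File "h.py", line 19, in boardfit
    print(t.round(4),st['contact_force'].round(1),st['finger_force'].round(1),st['width'].round(3),st['time_s'],'yaw',np.degrees(np.arctan2(M[1,0],M[0,0])).round(1))
                                                  ^^^^^^^^^^^^^^^^^^^^^^^^
AttributeError: 'float' object has no attribute 'round'
```

Request:
move_arm([
  [[-1,2,0],0],
  [[-2.7,5.3,0],0],
  [[-4.5,9,0],0],
  [[-6.3,12.5,0],0],
  [[-8.1,16,0],0],
  [[-9.9,19.5,0],0],
  [[-11.7,23,0],0],
  [[-13.5,26.5,0],0],
  [[-15.3,30,0],0],
  [[-17.1,33.5,0],0],
  [[-18.5,36.3,0],0],
  [[-19.1,37.6,0],0],
])

```text
time_s: 4.65
eef_pos: [0.358, -0.188, 0.118]
eef_rot: [0.998, 0.06, -0.002, -0.0]
contact_force: [0.0, 0.8, -1.6]
width: 0.802
finger_force: 10.0
```

Request:
move_arm([
  [[0,0,1],0],
  [[0,0,2.5],0],
  [[0,0,3.5],0],
  [[0,0,4],0],
  [[0,0,4],0],
  [[0,0,4],0],
])

```text
time_s: 5.15
eef_pos: [0.3609, -0.1858, 0.079]
eef_rot: [0.998, 0.062, -0.001, -0.0]
contact_force: [-0.7, -0.2, -1.4]
width: 0.797
finger_force: 10.0
```

```bash
sed -i "s/st\['finger_force'\].round(1),st\['width'\].round(3)/st['finger_force'],st['width']/" h.py
python3 - <<'E'
from h import *
save(boardfit('side'),'s2.png'); boardfit('top')
E
```

```text
side plate pts 747 tool z = -0.002*x + -0.004*y + 9.4 (x slope>0: +x edge lower)
[ 0.3614 -0.1858  0.0795] [-0.1 -0.6 -3.4] 9.99856173992157 0.8043586607739843 5.2 yaw 7.1
top plate pts 276 tool z = -0.034*x + -0.003*y + 7.3 (x slope>0: +x edge lower)
[ 0.3617 -0.1858  0.0798] [-0.9  0.4 -2.7] 9.998541176319122 0.8045007062433429 5.25 yaw 7.1
```

View pics/s2.png

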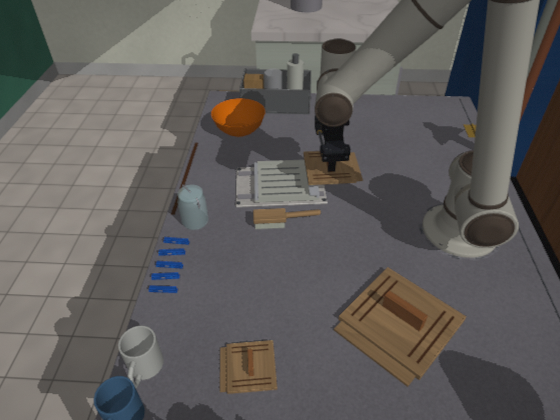

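The picture shows the board held level over the rail at about (332,165). Next I lower it so the plate meets the rail top and the tongue tips down.

Request:
move_arm([
  [[0,0,1],0],
  [[0,0,1.8],0],
  [[0,0,2.1],0],
  [[0,0,2.2],0],
  [[0,0,2.3],0],
  [[0,0,2.4],0],
  [[0,0,2.4],0],
])

```text
time_s: 5.83
eef_pos: [0.3613, -0.1859, 0.0558]
eef_rot: [0.998, 0.062, 0.0, 0.0]
contact_force: [-0.6, 0.7, -0.9]
width: 0.805
finger_force: 10.0
```

Request:
move_arm([
  [[0,0,0.1],0],
  [[0,0,0.2],0],
  [[0,0,0.3],0],
  [[0,0,0.3],0],
])

```text
time_s: 6.17
eef_pos: [0.361, -0.1859, 0.0525]
eef_rot: [0.998, 0.062, -0.0, -0.0]
contact_force: [-1.5, 0.2, 2.1]
width: 0.8
finger_force: 10.0
```

```bash
python3 -c "
from h import *
boardfit('side'); boardfit('top')"
```

```text
side plate pts 684 tool z = -0.120*x + 0.002*y + 9.1 (x slope>0: +x edge lower)
[ 0.361  -0.1859  0.0525] [-2.  -0.4  1.3] 10.000413909365307 0.8038676903190541 6.2167 yaw 7.1
top plate pts 233 tool z = -0.102*x + -0.000*y + 8.9 (x slope>0: +x edge lower)
[ 0.3611 -0.1859  0.0525] [-2.  -0.3  0.4] 10.00032808216929 0.8028038279010862 6.2667 yaw 7.1
```

Request:
move_arm([
  [[0,0,0.1],0],
  [[0,0,0.1],0],
  [[0,0,-1.5],0],
  [[0,0,-4],0],
  [[2,0,-4.5],0],
  [[5,0.1,-4.5],0],
  [[8.5,0.1,-4.5],0],
  [[12,0.2,-4.5],0],
  [[14.5,0.2,-4.5],0],
  [[15.9,0.2,-4.5],0.007],
  [[15.9,0.2,-4.5],0.007],
  [[15.9,0.2,-4.5],0.007],
])

```text
time_s: 7.27
eef_pos: [0.5196, -0.1679, 0.0965]
eef_rot: [0.998, 0.058, -0.0, -0.0]
contact_force: [-1.0, -0.0, -3.1]
width: 0.798
finger_force: 10.0
```

```bash
cat >> h.py <<'E'
def look():
  a=np.radians(6.7); ex=np.array([np.cos(a),np.sin(a)]); ey=np.array([-ex[1],ex[0]])
  for c in ['top','side']:
    s=boardfit(c); A=world(s).reshape(-1,3)*1000; im=s['img'].reshape(-1,3).astype(int)
    x=A[:,:2]@ex-482.6; y=A[:,:2]@ey+228; z=A[:,2]
    wood=(im[:,0]-im[:,2]>35)&(abs(x)<140)&(abs(y)<110)&(z>17)&(z<150)
    for lo in range(-90,100,15):
        m=wood&(x>lo)&(x<lo+15)&(abs(y)<78)
        if m.sum()>8: print(lo,m.sum(),'z',np.median(z[m]).round(1),'y',np.percentile(y[m],[2,98]).round(1))
    print('x range',np.percentile(x[wood],[1,99]).round(1))
    st=readout.read_state()['eef_pos'][:2]*1000; print('tcp',(st@ex-482.6).round(1),(st@ey+228).round(1))
  return s
E
python3 -c "
from h import *
save(look(),'s3.png')"
```

```text
top plate pts 385 tool z = -0.141*x + -0.008*y + 9.5 (x slope>0: +x edge lower)
[ 0.5186 -0.168   0.0966] [ 0.3 -0.  -3.2] 9.99867443832045 0.8062819692424442 7.3167 yaw 6.7
-75 162 z 69.6 y [-67.3  62.6]
-60 235 z 75.0 y [-69.   68.5]
-45 240 z 80.4 y [-74.1  69.3]
-30 239 z 82.1 y [-73.   70.5]
-15 105 z 84.0 y [-69.8  66.9]
x range [-70.5  -7.2]
tcp 12.8 0.6
side plate pts 737 tool z = -0.147*x + 0.001*y + 9.5 (x slope>0: +x edge lower)
[ 0.5182 -0.1682  0.0969] [ 0.4  0.9 -1.7] 9.998727803103975 0.8047685636380633 7.3667 yaw 6.6
-75 36 z 68.7 y [25.3 69.2]
-60 68 z 72.2 y [13.6 74. ]
-45 91 z 79.8 y [ 3.  75.1]
-30 100 z 82.2 y [-6.2 76.3]
-15 120 z 84.1 y [-18.   76.5]
0 63 z 86.7 y [31.2 76.6]
15 58 z 88.2 y [36.2 76.6]
30 71 z 91.2 y [27.3 76.3]
45 86 z 93.2 y [-66.6  75.4]
60 71 z 95.4 y [26.  75.9]
75 55 z 96.8 y [26.  76.7]
x range [-67.2  84.7]
tcp 12.4 0.5
```

View pics/s3.png

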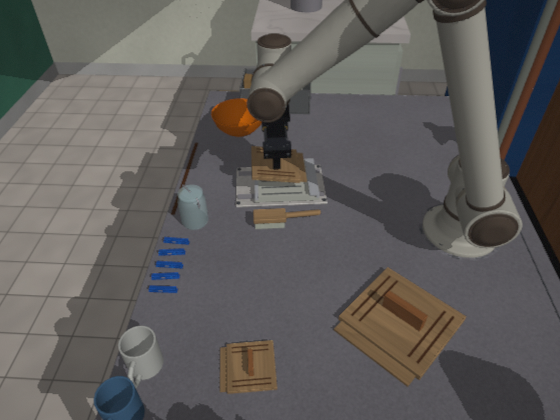

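Request:
move_arm([
  [[0,-0.1,1],0],
  [[0,-0.1,2],0],
  [[0,-0.1,2.8],0],
  [[0,-0.1,3.2],0],
  [[0,-0.1,3.5],0],
  [[0,-0.1,3.7],0],
  [[0,-0.1,3.8],0],
  [[0,-0.1,3.8],0],
  [[0,-0.1,3.8],0],
])

```text
time_s: 8.12
eef_pos: [0.5195, -0.1674, 0.0598]
eef_rot: [0.998, 0.058, 0.0, 0.0]
contact_force: [0.5, 0.8, -2.2]
width: 0.8
finger_force: 10.0
```

```bash
python3 -c "
from h import *
look()"
```

```text
top plate pts 337 tool z = -0.157*x + -0.011*y + 8.6 (x slope>0: +x edge lower)
[ 0.5195 -0.1673  0.0599] [-0.3  0.3 -2.3] 9.998694802852697 0.8003241432830308 8.1667 yaw 6.7
-75 162 z 31.4 y [-65.1  61.1]
-60 227 z 37.8 y [-71.2  65.7]
-45 226 z 43.8 y [-73.7  70.8]
-30 229 z 45.4 y [-71.6  71.2]
-15 87 z 47.0 y [-70.2  67.6]
x range [-70.8  -7.7]
tcp 13.9 1.2
side plate pts 703 tool z = -0.143*x + -0.003*y + 9.1 (x slope>0: +x edge lower)
[ 0.5195 -0.1673  0.0599] [-0.   0.7 -2. ] 9.998753577892785 0.7985455425876431 8.2167 yaw 6.7
-75 31 z 31.9 y [24.5 69. ]
-60 65 z 34.7 y [ 6.6 76.8]
-45 83 z 43.2 y [ 7.1 77.3]
-30 102 z 44.9 y [-4.7 75.7]
-15 110 z 47.6 y [-13.8  75.7]
0 73 z 49.5 y [-1.2 76.6]
15 58 z 51.9 y [38.3 77.1]
30 65 z 53.5 y [24.9 77.2]
45 78 z 56.1 y [-56.7  76.6]
60 73 z 58.0 y [25.  76.9]
75 61 z 59.8 y [27.9 77.1]
x range [-66.6  86.4]
tcp 13.9 1.2
```

Request:
move_arm([
  [[0,0,0.1],0],
  [[0,0,0.2],0],
  [[0,0,0.3],0],
  [[0,0,0.4],0],
  [[0,0,0.4],0],
])

```text
time_s: 8.63
eef_pos: [0.5191, -0.1673, 0.0553]
eef_rot: [0.998, 0.058, -0.0, -0.0]
contact_force: [0.5, -0.0, -1.7]
width: 0.802
finger_force: 10.0
```

Request:
move_arm([
  [[-0.2,0,0],0],
  [[-0.4,0,0],0],
  [[-0.6,0,0],0],
  [[-0.8,0,0],0],
  [[-0.9,0,0],0],
  [[-1.0,0,0],0],
  [[-1.0,0,0],0],
])

```text
time_s: 9.22
eef_pos: [0.5091, -0.1685, 0.0556]
eef_rot: [0.998, 0.058, -0.0, -0.0]
contact_force: [0.5, -0.1, -2.5]
width: 0.806
finger_force: 10.0
```

Request:
move_arm([
  [[-0.1,0,0],0],
  [[-0.2,0,0],0],
  [[-0.3,0,0],0],
  [[-0.3,0,0],0],
])

```text
time_s: 9.55
eef_pos: [0.5061, -0.1688, 0.0555]
eef_rot: [0.998, 0.058, -0.0, -0.0]
contact_force: [-0.2, -0.4, -2.5]
width: 0.803
finger_force: 10.0
```

```bash
python3 -c "
from h import *
look()"
```

```text
top plate pts 339 tool z = -0.155*x + -0.005*y + 8.3 (x slope>0: +x edge lower)
[ 0.5062 -0.1688  0.0555] [-0.2 -0.  -2.4] 9.998746507844771 0.8026933664862229 9.6 yaw 6.7
-90 56 z 29.1 y [-66.4  61.3]
-75 221 z 31.7 y [-70.4  64.5]
-60 224 z 39.0 y [-73.1  70.9]
-45 232 z 40.6 y [-73.3  71. ]
-30 99 z 43.3 y [-68.2  66.4]
x range [-78.8 -22.1]
tcp 0.5 1.3
side plate pts 691 tool z = -0.146*x + -0.004*y + 9.2 (x slope>0: +x edge lower)
[ 0.5063 -0.1688  0.0556] [-0.   0.8 -2.4] 9.998747614954482 0.8054901335992649 9.65 yaw 6.7
-75 57 z 30.5 y [-5.1 74. ]
-60 75 z 37.6 y [15.2 75.2]
-45 92 z 40.7 y [ 1.2 76.7]
-30 107 z 42.8 y [-8.  75.9]
-15 73 z 44.8 y [-1.9 74.7]
0 56 z 47.2 y [38.9 76.1]
15 66 z 48.9 y [28.3 77.3]
30 73 z 51.6 y [-53.6  76.7]
45 73 z 53.4 y [-49.9  75.6]
60 66 z 55.3 y [30.5 76.2]
x range [-72.8  72.1]
tcp 0.6 1.3
```

Request:
move_arm([
  [[0,0,0],0],
  [[0,0,0],0],
  [[-0.1,0,0],0],
  [[-0.2,0,0],0],
  [[-0.3,0,0],0],
  [[-0.3,0,0],0],
], force=20)

```text
time_s: 10.15
eef_pos: [0.5033, -0.1692, 0.0556]
eef_rot: [0.998, 0.058, 0.0, -0.0]
contact_force: [-0.5, 0.4, -2.7]
width: 0.798
finger_force: 20.0
```

Request:
move_arm([
  [[-0.1,0,0],0],
  [[-0.2,0,0],0],
  [[-0.2,0,0],0],
])

```text
time_s: 10.4
eef_pos: [0.5028, -0.1693, 0.0561]
eef_rot: [0.998, 0.058, 0.002, 0.0]
contact_force: [3.4, 0.6, -2.1]
width: 0.803
finger_force: 20.0
```

Request:
move_arm([
  [[-0.1,0,0],0],
  [[-0.2,0,0],0],
  [[-0.2,0,0],0],
])

```text
time_s: 10.65
eef_pos: [0.5017, -0.1695, 0.0564]
eef_rot: [0.998, 0.058, 0.003, 0.0]
contact_force: [5.7, 0.6, -1.6]
width: 0.799
finger_force: 20.0
```

Request:
move_arm([
  [[-0.1,0,0],0],
  [[-0.2,0,0],0],
  [[-0.3,0,0],0],
  [[-0.35,0,0],0],
  [[-0.35,0,0],0],
])

```text
time_s: 11.07
eef_pos: [0.4996, -0.1699, 0.0569]
eef_rot: [0.998, 0.058, 0.004, 0.0]
contact_force: [6.9, 2.1, -1.1]
width: 0.804
finger_force: 20.0
```

```bash
python3 -c "
from h import *
look()"
```

```text
top plate pts 354 tool z = -0.166*x + -0.001*y + 8.5 (x slope>0: +x edge lower)
[ 0.4997 -0.1699  0.0569] [ 7.2  1.6 -1.2] 20.015381985576823 0.8040758506096964 11.1167 yaw 6.7
-90 58 z 30.1 y [-68.6  61. ]
-75 231 z 37.4 y [-73.7  67.8]
-60 225 z 40.4 y [-73.   70.8]
-45 200 z 42.8 y [-72.6  68.2]
x range [-78.7 -30.4]
tcp -6.2 1.0
side plate pts 701 tool z = -0.156*x + -0.001*y + 9.2 (x slope>0: +x edge lower)
[ 0.4997 -0.1699  0.0569] [ 5.9  1.  -0.9] 20.015205148374662 0.7997781157071959 11.1667 yaw 6.7
-75 64 z 36.7 y [-33.4  76.1]
-60 83 z 39.9 y [13.1 76.8]
-45 94 z 42.6 y [ 1.7 76.2]
-30 96 z 44.8 y [-5.3 76.3]
-15 59 z 46.7 y [35.9 76.3]
0 57 z 49.0 y [35.6 75.9]
15 68 z 51.9 y [26.4 77.3]
30 77 z 54.4 y [-54.2  75.6]
45 67 z 56.8 y [25.6 76.9]
60 37 z 59.3 y [27.6 76.8]
x range [-73.7  66. ]
tcp -6.2 1.0
```

Request:
move_arm([
  [[0,0,0.1],0],
  [[0,0,0.2],0],
  [[0,0,0.3],0],
  [[0,0,0.3],0],
])

```text
time_s: 11.5
eef_pos: [0.5, -0.1701, 0.0542]
eef_rot: [0.998, 0.058, 0.004, 0.001]
contact_force: [6.7, 0.8, 1.2]
width: 0.801
finger_force: 20.0
```

Request:
move_arm([
  [[0.05,0,0.1],0],
  [[0.1,0,0.2],0],
  [[0.15,0,0.3],0],
  [[0.15,0,0.3],0],
])

```text
time_s: 11.83
eef_pos: [0.5012, -0.1702, 0.0513]
eef_rot: [0.998, 0.059, 0.004, 0.001]
contact_force: [5.7, 0.5, 1.5]
width: 0.802
finger_force: 20.0
```

```bash
python3 -c "
from h import *
look()"
```

```text
top plate pts 313 tool z = -0.137*x + 0.004*y + 7.7 (x slope>0: +x edge lower)
[ 0.5011 -0.1702  0.0514] [6.  0.  1.4] 20.00981535500614 0.799116151337574 11.8833 yaw 6.8
-90 56 z 25.7 y [-66.1  61.2]
-75 227 z 33.9 y [-73.8  68.9]
-60 226 z 36.3 y [-73.4  69.4]
-45 213 z 38.8 y [-73.1  70.1]
-30 20 z 39.6 y [-54.4  17.3]
x range [-78.5 -28.3]
tcp -4.7 0.5
side plate pts 704 tool z = -0.117*x + -0.001*y + 9.0 (x slope>0: +x edge lower)
[ 0.5011 -0.1702  0.0514] [7.3 0.6 0.9] 20.00958639982855 0.8002386144475032 11.9333 yaw 6.8
-75 59 z 33.5 y [-24.1  76.5]
-60 82 z 36.2 y [12.  75.9]
-45 92 z 37.9 y [ 3.  76.2]
-30 95 z 39.6 y [-8.9 76.5]
-15 62 z 41.6 y [33.6 76.9]
0 60 z 43.6 y [39.1 76.4]
15 65 z 45.4 y [25.1 75.7]
30 79 z 47.5 y [-52.2  75.7]
45 71 z 48.9 y [25.3 75.7]
60 40 z 50.1 y [27.5 75.3]
x range [-72.   66.4]
tcp -4.8 0.5
```

Request:
move_arm([
  [[0,0,0.1],0],
  [[0.05,0,0.2],0],
  [[0.1,0,0.3],0],
  [[0.1,0,0.4],0],
  [[0.1,0,0.5],0],
  [[0.1,0,0.5],0],
])

```text
time_s: 12.43
eef_pos: [0.5029, -0.1701, 0.0465]
eef_rot: [0.998, 0.059, 0.005, 0.001]
contact_force: [6.9, 0.2, 2.7]
width: 0.801
finger_force: 20.0
```

```bash
python3 -c "
from h import *
look()"
```

```text
top plate pts 334 tool z = -0.039*x + 0.010*y + 9.8 (x slope>0: +x edge lower)
[ 0.5029 -0.1701  0.0466] [ 7.5 -0.6  2.6] 19.98507005340379 0.8042971313199768 12.4833 yaw 6.8
-90 56 z 26.6 y [-66.1  58.1]
-75 226 z 32.0 y [-73.6  68.5]
-60 224 z 34.8 y [-71.9  69.6]
-45 213 z 35.5 y [-72.6  69.6]
-30 34 z 35.8 y [-53.9  63.7]
x range [-78.7 -27.1]
tcp -3.0 0.4
side plate pts 678 tool z = -0.061*x + 0.001*y + 8.5 (x slope>0: +x edge lower)
[ 0.5029 -0.1701  0.0466] [6.7 0.  2.3] 19.9849266164604 0.8047101901335207 12.5333 yaw 6.8
-75 59 z 32.4 y [-53.   77.2]
-60 78 z 34.4 y [13.7 76.4]
-45 92 z 35.6 y [ 1.6 75.6]
-30 100 z 36.6 y [-3.4 73.8]
-15 63 z 37.0 y [28.3 74.8]
0 56 z 38.0 y [36.3 77. ]
15 70 z 39.2 y [26.5 76.4]
30 83 z 40.5 y [-55.4  76.6]
45 71 z 41.5 y [22.3 76.8]
60 48 z 42.4 y [21.9 76.8]
x range [-71.7  67.3]
tcp -3.0 0.4
```

Request:
move_arm([
  [[-0.1,0,0],0],
  [[-0.2,0,0],0],
  [[-0.25,0,0],0],
  [[-0.25,0,0],0],
  [[-0.25,0,0.1],0],
  [[-0.25,0,0.2],0],
  [[-0.22,0,0.3],0],
  [[-0.22,0,0.3],0],
])

```text
time_s: 13.2
eef_pos: [0.5028, -0.1702, 0.0443]
eef_rot: [0.998, 0.06, 0.007, 0.001]
contact_force: [8.7, 1.4, 3.0]
width: 0.805
finger_force: 20.0
```

```bash
python3 -c "
from h import *
look()"
```

```text
top plate pts 351 tool z = -0.037*x + 0.003*y + 8.3 (x slope>0: +x edge lower)
[ 0.5028 -0.1702  0.0443] [8.9 0.7 2.2] 19.999213859264273 0.8010690001961004 13.25 yaw 6.8
-90 53 z 26.8 y [-63.3  61.4]
-75 229 z 31.7 y [-72.9  68.5]
-60 221 z 33.8 y [-73.1  70.4]
-45 213 z 34.6 y [-73.5  69. ]
-30 29 z 33.8 y [-53.7  23.7]
x range [-78.6 -27.5]
tcp -3.1 0.3
side plate pts 694 tool z = -0.031*x + -0.000*y + 8.4 (x slope>0: +x edge lower)
[ 0.5027 -0.1702  0.0443] [9.6 1.7 3.3] 19.998995478381403 0.8038365704825069 13.3 yaw 6.8
-75 56 z 31.9 y [-32.4  74.2]
-60 77 z 33.5 y [13.9 76.8]
-45 90 z 33.8 y [ 1.1 75.1]
-30 99 z 34.5 y [-3.7 74.9]
-15 59 z 34.6 y [31.4 75.3]
0 63 z 35.5 y [35. 76.]
15 70 z 36.2 y [-16.5  76. ]
30 81 z 36.8 y [-54.4  76. ]
45 75 z 38.3 y [22.9 76.2]
60 46 z 38.6 y [21.4 74. ]
x range [-71.5  67.1]
tcp -3.1 0.3
```

Request:
move_arm([
  [[0,0,0.1],0],
  [[0,0,0.2],0],
  [[0.05,0,0.3],0],
  [[0.05,0,0.3],0],
])

```text
time_s: 13.63
eef_pos: [0.5034, -0.1701, 0.0412]
eef_rot: [0.998, 0.06, 0.007, 0.001]
contact_force: [9.7, 0.6, 2.7]
width: 0.803
finger_force: 20.0
```

Request:
move_arm([
  [[0,0,0.1],0],
  [[0,0,0.15],0],
  [[0,0,0.15],0],
])

```text
time_s: 13.88
eef_pos: [0.5036, -0.1702, 0.0404]
eef_rot: [0.998, 0.06, 0.007, 0.001]
contact_force: [8.5, 1.2, 5.1]
width: 0.806
finger_force: 20.0
```

```bash
python3 -c "
from h import *
look()"
```

```text
top plate pts 353 tool z = 0.018*x + -0.008*y + 8.8 (x slope>0: +x edge lower)
[ 0.5036 -0.1702  0.0404] [8.3 1.7 5.8] 20.00528955948539 0.8031208380375162 13.9333 yaw 6.8
-90 53 z 24.9 y [-66.3  61.5]
-75 227 z 30.5 y [-73.5  67.1]
-60 221 z 32.1 y [-73.3  70.4]
-45 208 z 32.1 y [-74.   69.9]
-30 34 z 30.9 y [-51.7  21.4]
x range [-78.5 -27.3]
tcp -2.3 0.3
side plate pts 697 tool z = 0.011*x + 0.007*y + 8.3 (x slope>0: +x edge lower)
[ 0.5036 -0.1702  0.0404] [7.7 0.7 4.8] 20.00509185832925 0.801197231320051 13.9833 yaw 6.8
-75 48 z 30.9 y [16.7 74.7]
-60 74 z 31.8 y [14.  76.5]
-45 84 z 31.8 y [ 2.5 74.9]
-30 94 z 32.5 y [-6.3 75.2]
-15 56 z 32.2 y [27.1 74.4]
0 56 z 31.9 y [34.4 74.4]
15 63 z 31.3 y [24.  74.3]
30 77 z 31.6 y [-55.2  74.8]
45 67 z 32.3 y [18.5 75.7]
60 40 z 32.6 y [23.3 74.1]
x range [-70.7  67.1]
tcp -2.3 0.2
```

Flat: the plate top is at 32 mm all along. I ease off the push and let go.

Request:
move_arm([
  [[0.1,0,0],0],
  [[0.2,0,0],0],
  [[0.3,0,0],0],
  [[0.35,0,0],0],
  [[0.35,0,0],0],
])

```text
time_s: 14.4
eef_pos: [0.5036, -0.1701, 0.0404]
eef_rot: [0.998, 0.06, 0.004, 0.001]
contact_force: [1.4, 1.8, 12.0]
width: 0.802
finger_force: 20.0
```

Request:
move_arm([
  [[0,0,0],0],
  [[0,0,0],0],
  [[0,0,0],0],
  [[0,0,0],0],
  [[0,0,0],0],
  [[0,0,0],0],
], claw=8.7)

```text
time_s: 14.9
eef_pos: [0.4996, -0.1696, 0.0367]
eef_rot: [0.998, 0.058, -0.001, -0.0]
contact_force: [0.7, -0.2, -0.2]
width: 0.995
finger_force: 0.0
```

Request:
move_arm([
  [[0,0,-1],0],
  [[0,0,-2.5],0],
  [[0,0,-5],0],
  [[0,0,-8],0],
  [[0,0,-11],0],
  [[0,0,-14],0],
  [[0,0,-16],0],
  [[0,0,-16],0],
])

```text
time_s: 15.57
eef_pos: [0.503, -0.1701, 0.2031]
eef_rot: [0.998, 0.059, 0.005, 0.001]
contact_force: [-0.5, -1.0, 0.4]
width: 0.999
finger_force: 0.0
```

```bash
python3 - <<'E'
from h import *
a=np.radians(6.7); ex=np.array([np.cos(a),np.sin(a)]); ey=np.array([-ex[1],ex[0]])
print(readout.read_state()['contact_force'],readout.read_state()['time_s'])
for c in ['top','side']:
    s=cams.snapshot(c); A=world(s).reshape(-1,3)*1000; im=s['img'].reshape(-1,3).astype(int)
    x=A[:,:2]@ex-482.6; y=A[:,:2]@ey+228; z=A[:,2]
    m=(im[:,0]-im[:,2]>30)&(abs(x)<68)&(abs(y)<72)&(z>24)&(z<37)
    P=np.c_[x,y,np.ones(len(x))][m]; Z=z[m]
    for _ in range(4):
        k=np.linalg.lstsq(P,Z,rcond=None)[0]; r=abs(Z-P@k)<2; P,Z=P[r],Z[r]
    print(c,len(Z),k.round(4))
    m=(z>45)&(z<68)&(abs(x)<60)&(abs(y)<60); print('rib',m.sum(),x[m].mean(),y[m].mean(),z[m].max())
cv2.imwrite('pics/fin.png',cv2.resize(s['img'][130:260,210:370,::-1],(640,520),interpolation=cv2.INTER_CUBIC))
E
```

```text
[-0.50728101 -0.95604102  0.41810723] 15.5667
top 391 [-8.60000e-03  5.70000e-03  3.16353e+01]
rib 19 -4.1105967573610895 -10.145464774802551 67.48493215331641
side 849 [-3.00000e-04  1.00000e-03  3.20511e+01]
rib 87 2.793555061811198 6.747241177848249 65.7555146367359
```

View pics/fin.png

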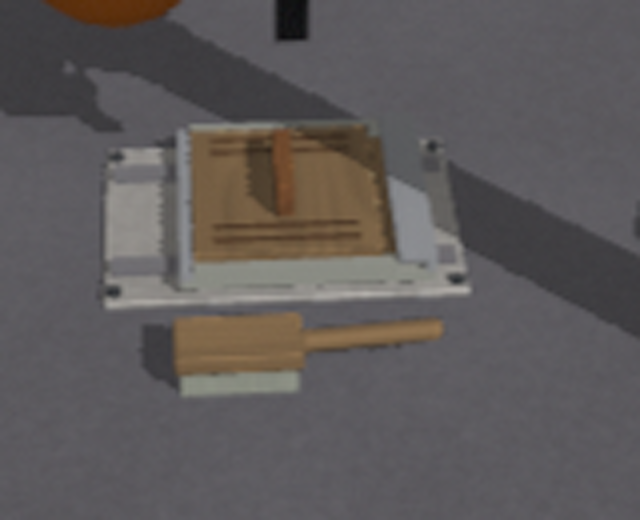

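The crop shows the board lying flat in the bay at about (290,190), between the rail (410,230) and the ledge (185,210). The gripper is clear and the brush has not moved.

```bash
python3 -c "
from station import order
print(order.close_job())"
```

```text
the job is handed in; nothing more can be done
None
```

The middle-sized board lies flat in the bay (plate top level at 32 mm), tongue under the rail and the other edge behind the ledge; it is released with the gripper clear, peak measured tool force was about 12 N, and I handed the job in without seeing a verdict.

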